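Press a glued bottle cap with the push meter

TASK

In the craft corner, first turn the wooden turntable by its peg, anticlockwise seen from above, until it clicks into its notch with the bottle cap that carries the ring-and-dot mark standing at the index post, and leave it there. Then take the push meter out of its stand and hold it upright with its rubber foot on the marked dot, pressing gently so that the plunger is about half-way in (about 4 N). Finish while still holding the meter pressed there; do not slam or overpress the cap, and leave the bowl, glue bottle, pencil tray and tape roll where they are.

Things in the scene. Friction and masses are not known exactly. Their poses are not given: they have to be found in the camera images.
- platter (a joint): Angle (rad) of the turntable's wooden platter about its vertical axis; grows anticlockwise from above; starts at 0.0 to 0.5. A spring-ball notch clicks at 1.40 (marked cap at the index post): about 7 N at the peg gets over the hump 0.13 rad before it, and within 0.04 rad the ball draws the platter in and holds it. Do not go past it (end stop at 1.80). Elsewhere it stays where left.
- platter_centre (a point): Centre of the top face of the platter (250 mm across, 18 mm thick, top 48 mm above the table), on its axis of rotation. The turntable's place and yaw on the table vary.
- peg_mid (a point): Half-way up the turning peg, an upright round wooden dowel of 18 mm diameter standing 55 mm above the platter's top, 100 mm from the axis, diametrically opposite the marked cap. It is fixed to the platter and turns with it.
- index_post (a point): Centre of the top of the fixed wooden index post (32 x 40 mm, 62 mm high above the table) beside the platter's rim, 168 mm from the axis, with a short black line on top. It holds the detent ball and does not turn.
- spot (a point): Centre of the ring-and-dot mark (15 mm ring) on the flat top of the marked bottle cap: 31 mm diameter, 14 mm high, glued on the platter 80 mm from the axis, top 62 mm above the table. Two like caps without the mark stand on the platter, 100 degrees to either side of it. z axis up.
- stand_mouth (a point): Centre of the top face of the meter's stand, a fixed wooden block 80 x 80 x 60 mm with a 25 mm through hole.
- gauge_mid (a point): Push meter, upright in its stand: point on the axis of its white square barrel (26 x 26 mm, 90 mm long, flat sides facing this point's x and y), 55 mm above the underside of the grey round collar (40 mm, 6 mm thick) resting on the stand. Barrel top 41 mm above this point, foot's underside (plunger out) 105 mm below it. Neck (22 mm thick, 20 mm long) and plunger hang in the hole. 0.14 kg, varies.
- gauge_tip (a point): Centre of the underside of the meter's round rubber foot (12 mm diameter, 6 mm long) at the end of the 8 mm steel plunger, which stands 30 mm out of the neck when not pressed. A black ring on the plunger, 8 to 10 mm from the neck, goes in when it is half pressed.
- plunger (a joint): How far the meter's plunger is pushed in (m): 0 out, 0.016 fully in. Spring: 2 N to start moving, plus 0.25 N per mm; half-way (0.008) is 4 N.
- gauge: The whole push meter with its plunger, 152 mm long; origin on its axis at the underside of the collar, z up along it.
- turntable: The whole turntable: its fixed base (190 mm across) with all on it; origin on the platter's axis at table height, x towards the index post.
- stand: The meter's stand block, fixed; origin at the centre of its underside.
- bowl: Bystander: red plastic bowl, 110 mm across, 45 mm high. Leave it.
- glue: Bystander: white glue bottle, 40 mm diameter, 100 mm high. Leave it.
- pencil_tray: Bystander: black tray of pencils, 90 x 210 x 25 mm. Leave it.
- tape: Bystander: roll of clear tape lying flat, 90 mm diameter, 20 mm high. Leave it.
Mind the look-alikes: they are no part of the job. What is shaped like the gauge but green or purple is not meant.

How it is judged:
By the outcome, as a careful person would: the job done as asked, in the order asked, and still so for the second after the job is handed in, while the arm keeps its last pose, push and grip.
It also fails if it takes over 58 s, if anything falls off the work surface, if the arm or the gripper's body presses on something with over 40 N, if the wrist force passes 120 N, or if a joint passes its speed limit or range.

ROBOT

A 6-joint arm with a two-finger parallel gripper is mounted at the origin on the work surface. World frame = base frame: x ahead of the robot, y to its left, z up, the work surface at z = 0. Lengths are in m, angles in rad, forces in N, time in s.
With the tool pointing down it reaches from about 0.35 to 0.775 m from the base axis. Payload 5.5 kg.
Tool frame: the origin (TCP) lies on the centre line of the jaws, within the pads' length; the fingertips stand 11 mm ahead of it and the grasp point (between the pads) lies 8 mm behind it (env.tip_extent is the distance from the TCP to the fingertips, in m); z points along the fingers, y is the line along which they close (so a half turn about z gives the same grasp; the last joint's range is limited). The gripper opens to 85 mm and grips with 20 to 120 N. Pads are 22 mm wide; open, the fingers measure 114 mm over their backs; the gripper's body (76 mm by 85 mm) begins 54 mm behind the grasp point. The pads swing forward as they close: fully open they stand 13 mm farther back than shut.
Start: joints at [1.062, 0.313, 0.046, 1.304, 0, 1.431], TCP at [0.207, 0.536, 0.202] pointing down, gripper open.
Joint ranges: [-2.76, 2.76], [-0.86, 1.69], [-1.03, 1.26], [-2.2, 2.34], [-1.47, 1.5], [-3.14, 3.14]. Speed limits (rad/s): [2.57, 2.57, 3.14, 3.14, 3.14, 3.14].

INTERFACE

Orientations are given as a unit quaternion [w, x, y, z].
In Python, from workcell import env gives the robot as it stands.
- The arm moves only by the shell command python3 -m jog 'ROWS' [FORCE]. ROWS is JSON, a list of rows, each a list of 5 numbers: the gripper's target within -1 to 1 (shut at 1, half-way at 0, fully open at -1), then the shift along the tool's x, y, z in m, then the turn about the tool's z in degrees. In form: [[fingers, tx, ty, tz, turn], ...]. A call has 1 to 5 rows; each row shifts and turns the commanded pose from where the row before left it, along the tool's axes as they then stand; what a row does not reach is not made up. A row lasts 1/12 s, in which the tool goes at most 41.7 mm and 7.16 degrees, less where a joint would pass 70% of its speed; a pose out of reach is approached as far as the arm can. A call is refused whole if a number of a shift passes 0.0417 or a number of a turn 7.16, either way. A call with a gripper value outside its range is refused whole. The fingers move at their own pace and stop on an object; FORCE is the grip in N (left out, the last holds). Time passes only in rows, so rows that do not move let the fingers close. It gives the time, the measured TCP pose, the force, the opening and the grip force at its end, in the units of the state.
- env.get_state(): the state, without advancing time (a new reading comes with each control period).
- env.read_camera(name): name is "scene" or "top" or "wrist"; returns a dict with "img" (384x512x3 uint8, red, green, blue), "fov_y" (degrees; the focal length in pixels is half the picture's height over the tangent of half this angle, whatever the lens; pixels are square), "cx", "cy" (the principal point, pixels), "T" (4x4, takes a point from camera to world coordinates). Camera axes: x right, y up, looking along -z (the intrinsics and any distortion apply to the point x, -y, -z); pixel columns grow to the right and rows downward; lengths in m; the calibration is good to about 2 mm. A picture is of the moment at which its call begins. There is no depth.
- env.hand_in(): hands the job in; it is judged then, once.
The state is a dict: "clock": time; "joint_pos": joint angles; "qvel": joint speeds; "tau": joint torques, N m; "tcp_pos": TCP position; "orientation": TCP orientation; "wrist_force": force on the tool from outside, world axes, zero at the start; "ft_torque": the same for the moment, N m; "finger_gap": finger opening in m; "grip_force": force on a finger pad.
Only numpy, scipy, OpenCV 4.12 (cv2) and the standard library are available. Lean on these libraries where they do the work, as an engineer would, in place of code of your own. Each camera call takes 0.05 s, during which the arm holds its last target. There are 200 camera calls.

## Working session

There is one attempt and no reset: what is moved stays moved. The work goes in short steps, Python scripts to look and compute and a shell command to move; the robot and the scene stay as the last step left them, time stands still between calls to the robot, and variables do not carry over. Pictures are saved under pics/ and viewed, at most 10 in all, crops included, and the job is handed in when it is done.

```bash
ls; mkdir -p pics
python3 - <<'E'
from workcell import env
import cv2,numpy as np
for n in("scene","top"):
    d=env.read_camera(n); cv2.imwrite(f"pics/{n}0.png",cv2.resize(d["img"][:,:,::-1],(800,600),interpolation=cv2.INTER_CUBIC))
    print(n,{k:(np.round(v,4).tolist() if k=="T" else v) for k,v in d.items() if k!="img"})
print(env.get_state())
E
```

```text
pics
scene {'fov_y': 54.670285999635645, 'cx': 256.9474290530595, 'cy': 195.04393962529457, 'T': [[-0.6723, -0.5704, 0.4719, 1.0548], [0.7401, -0.5032, 0.4461, 0.4702], [-0.017, 0.6492, 0.7605, 0.8878], [0.0, 0.0, 0.0, 1.0]]}
top {'fov_y': 55.270754480558914, 'cx': 260.7878977381674, 'cy': 190.99150863208712, 'T': [[0.0081, 0.9863, -0.1646, 0.3525], [-1.0, 0.0087, 0.0031, -0.0108], [0.0045, 0.1645, 0.9864, 1.3638], [0.0, 0.0, 0.0, 1.0]]}
{'clock': 0.1, 'joint_pos': array([ 1.06240906e+00,  3.13936937e-01,  4.50989850e-02,  1.30360572e+00,
       -9.76941821e-06,  1.43120764e+00]), 'qvel': array([-0.00079783, -0.00045021,  0.00176044, -0.00019146,  0.00096385,
       -0.00288205]), 'tau': array([ 2.32131133e-03, -4.81728244e+01,  2.99242419e+01,  1.27469216e-02,
       -1.58956382e-04,  2.11590327e-05]), 'tcp_pos': array([0.20704374, 0.53589236, 0.20149408]), 'orientation': array([-2.57584766e-04,  1.83355974e-01,  9.83046239e-01, -7.82373307e-04]), 'wrist_force': array([-0.26412881,  0.85140245, -0.35469629]), 'ft_torque': array([-0.01861996,  0.01262102, -0.00580663]), 'grip_force': 0.0, 'finger_gap': 0.08543866986837476}
```

View pics/top0.png

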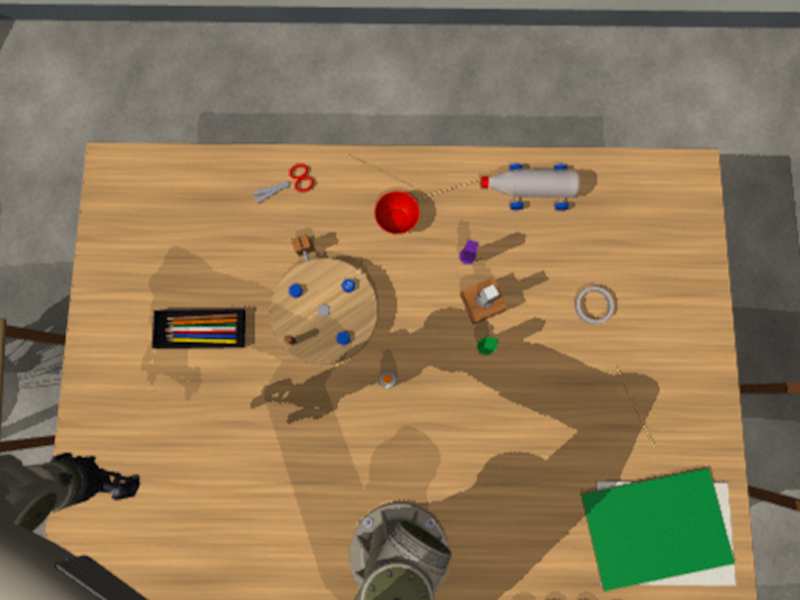

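View pics/scene0.png

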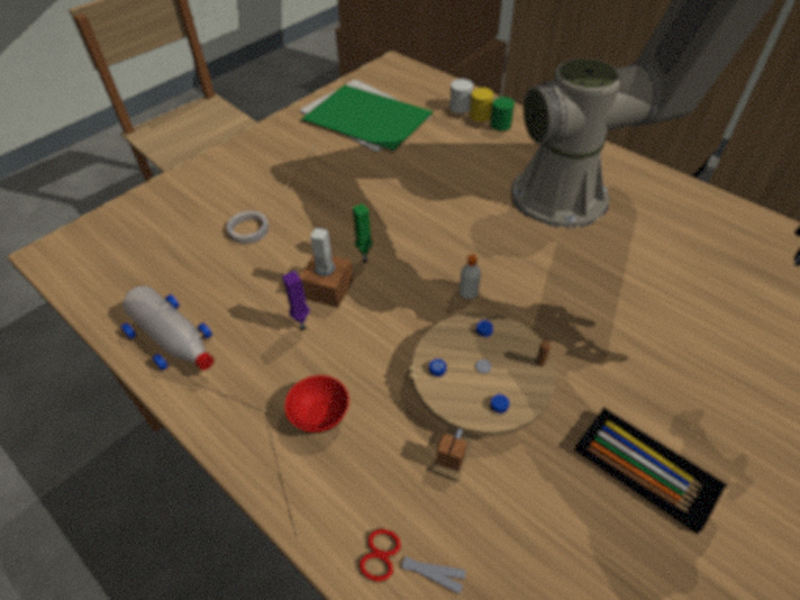

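Top view (800 px): platter at (323,310), marked cap (348,285), peg (290,340), index post (303,245). The white meter in its stand is at (488,295). The look-alikes are purple (469,252) and green (487,345), and the white barrel standing in the wooden block is the one that fits. I'll measure next and confirm with one enlarged crop.

```bash
cat > h.py <<'E'
from workcell import env
import cv2,numpy as np
def ray(d,u,v):
    f=192/np.tan(np.radians(d["fov_y"]/2)); T=d["T"]
    r=T[:3,:3]@np.array([(u-d["cx"])/f,-(v-d["cy"])/f,-1.]); return T[:3,3],r/np.linalg.norm(r)
def onz(d,u,v,z):
    o,r=ray(d,u,v); return o+r*(z-o[2])/r[2]
def tri(*a):
    A=np.zeros((3,3));b=np.zeros(3);L=[ray(*x) for x in a]
    for o,r in L: P=np.eye(3)-np.outer(r,r);A+=P;b+=P@o
    p=np.linalg.solve(A,b); return p,[np.linalg.norm((np.eye(3)-np.outer(r,r))@(p-o)) for o,r in L]
def proj(d,p):
    f=192/np.tan(np.radians(d["fov_y"]/2));q=np.linalg.inv(d["T"])@np.append(p,1); return d["cx"]-f*q[0]/q[2],d["cy"]+f*q[1]/q[2]
def blobs(d,lo,hi,amin=12):
    m=cv2.inRange(cv2.cvtColor(d["img"],cv2.COLOR_RGB2HSV),lo,hi)
    n,l,s,c=cv2.connectedComponentsWithStats(m); return [(np.round(c[i],1).tolist(),s[i].tolist()) for i in range(1,n) if s[i,4]>=amin]
E
python3 - <<'E'
from h import *
np.set_printoptions(precision=4,suppress=True)
t=env.read_camera("top");s=env.read_camera("scene")
for n,d in(("top",t),("scene",s)):
    print(n)
    for c,a in blobs(d,(105,120,60),(130,255,255)): print(" blue",c,a,onz(d,*c,.058))
cv2.imwrite("pics/crop1.png",np.hstack([cv2.resize(t["img"][130:260,150:345,::-1],(400,267),interpolation=cv2.INTER_CUBIC),cv2.resize(s["img"][120:250,170:365,::-1],(400,267),interpolation=cv2.INTER_CUBIC)]))
cv2.imwrite("pics/crop2.png",np.vstack([np.hstack([cv2.resize(t["img"][v-35:v+35,u-35:u+65,::-1],(400,280),interpolation=cv2.INTER_CUBIC) for u,v in((295,190),(190,200))]),np.hstack([cv2.resize(s["img"][v-35:v+35,u-40:u+60,::-1],(400,280),interpolation=cv2.INTER_CUBIC) for u,v in((205,165),(300,240))])]))
E
```

```text
top
 blue [329.8, 106.2] [327, 105, 7, 4, 20] [ 0.8957 -0.2716  0.058 ]
 blue [358.1, 106.2] [355, 105, 7, 3, 18] [ 0.8968 -0.3781  0.058 ]
 blue [330.4, 131.2] [327, 129, 8, 5, 34] [ 0.7978 -0.2716  0.058 ]
 blue [358.9, 131.5] [355, 130, 8, 4, 29] [ 0.7977 -0.3775  0.058 ]
 blue [222.6, 182.5] [219, 179, 8, 8, 50] [0.6004 0.1237 0.058 ]
 blue [188.7, 185.7] [185, 182, 8, 8, 52] [0.5875 0.2459 0.058 ]
 blue [219.2, 216.0] [215, 212, 9, 8, 51] [0.4786 0.1328 0.058 ]
 blue [132.6, 214.7] [111, 214, 41, 3, 95] [0.4807 0.4416 0.058 ]
scene
 blue [110.1, 192.3] [107, 189, 7, 8, 26] [ 0.8218 -0.3523  0.058 ]
 blue [81.9, 211.3] [78, 207, 8, 9, 43] [ 0.9165 -0.3511  0.058 ]
 blue [309.9, 209.8] [305, 206, 10, 9, 70] [0.4813 0.1329 0.058 ]
 blue [130.8, 211.3] [128, 208, 7, 8, 32] [ 0.8232 -0.2455  0.058 ]
 blue [102.1, 231.2] [98, 227, 9, 9, 49] [ 0.9165 -0.2469  0.058 ]
 blue [279.5, 235.1] [275, 230, 10, 10, 69] [0.6045 0.124  0.058 ]
 blue [319.3, 257.9] [314, 253, 11, 11, 89] [0.5908 0.2453 0.058 ]
 blue [411.1, 290.0] [386, 273, 54, 37, 142] [0.5169 0.4611 0.058 ]
```

View pics/crop2.png

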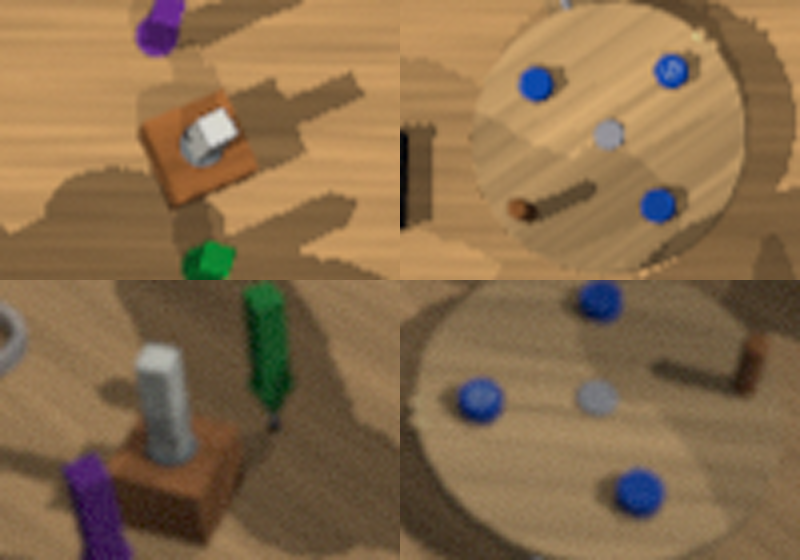

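Marked cap confirmed: top crop (672,70), with a light ring visible, which is top-image pixel (223,182.5). The other two caps are plain. White meter confirmed: it stands in the wooden block, barrel top at crop (215,130), i.e. pixel (314,187). The purple and green ones stand free, so they are not the one.

Run:
```python
from h import *
np.set_printoptions(precision=4,suppress=True)
t=env.read_camera("top");s=env.read_camera("scene")
def cc(A,B,C):
    M=2*np.array([B-A,C-A]);return np.linalg.solve(M,[B@B-A@A,C@C-A@A])
from numpy import array as a
for nm,A,B,C in(("top",a([.6004,.1237]),a([.5875,.2459]),a([.4786,.1328])),("scene",a([.6045,.124]),a([.5908,.2453]),a([.4813,.1329]))):
    c=cc(A,B,C);print(nm,c,np.linalg.norm(A-c),"markang",np.degrees(np.arctan2(*(A-c)[::-1])),"opp peg",c-(A-c)/np.linalg.norm(A-c)*.1)
ct=lambda u,v,o:(o[0]+(u)/4-.125,o[1]+(v)/4-.125)
# peg top: top crop(515,208)-> ; scene crop (755,342)
print("peg top z.103",onz(t,*ct(115,208,(155,165)),.103),onz(s,*ct(355,62,(260,205)),.103))
# post top
print("post",onz(t,303/1.5625,240/1.5625,.062))
# stand corners top
P=[onz(t,*ct(u,v,(260,155)),.06) for u,v in((142,130),(222,92),(255,165),(177,205))]
print("stand",a(P)[:,:2].tolist(),np.mean(P,0))
Q=[onz(t,*ct(u,v,(260,155)),.156) for u,v in((195,122),(222,107),(238,130),(210,150))]
print("barrel",a(Q)[:,:2].tolist(),np.mean(Q,0))
m=ct(160,70-0,(165,130)); print("barrel top scene",onz(s,*ct(160,350-280,(165,130)),.156))
for X in(P,Q):
    print([round(np.degrees(np.arctan2(*(X[(i+1)%4]-X[i])[[1,0]]))%90,1) for i in range(4)])
print(blobs(t,(8,130,40),(16,255,140),15))
```

```text
top [0.5433 0.1795] 0.07978840404047463 markang -44.33053544234673 opp peg [0.4718 0.2493]
scene [0.5465 0.1789] 0.07981602005557586 markang -43.43678051760756 opp peg [0.4739 0.2476]
peg top z.103 [0.4702 0.2501 0.103 ] [0.4737 0.2479 0.103 ]
post [0.7062 0.2309 0.062 ]
stand [[0.5843997009486648, -0.13965628902481247], [0.6200515020100132, -0.21251776815682696], [0.5533191236105826, -0.2411261583006], [0.516472460073528, -0.17050022758485628]] [ 0.5686 -0.191   0.06  ]
barrel [[0.5745237062482933, -0.1746174699689753], [0.587517115742376, -0.19745223104874193], [0.5680384214137766, -0.21052668135749736], [0.5508738735140328, -0.18682751775551532]] [ 0.5702 -0.1924  0.156 ]
barrel top scene [ 0.5658 -0.1962  0.156 ]
[np.float64(26.1), np.float64(23.2), np.float64(27.6), np.float64(24.4)]
[np.float64(29.6), np.float64(33.9), np.float64(35.9), np.float64(27.3)]
[([375.2, 113.9], [371, 108, 11, 13, 50]), ([375.5, 121.2], [370, 116, 12, 9, 20]), ([269.6, 130.3], [260, 122, 18, 17, 62]), ([267.0, 144.5], [262, 140, 9, 9, 25]), ([329.3, 151.9], [320, 149, 16, 8, 43]), ([196.9, 157.2], [18
[... 1024 characters left out ...]
, 253.9], [409, 249, 13, 10, 46]), ([165.7, 256.5], [162, 255, 9, 4, 22]), ([178.9, 256.2], [174, 254, 12, 5, 25]), ([185.7, 267.6], [183, 264, 6, 7, 17]), ([16.5, 283.5], [0, 279, 36, 10, 183]), ([400.6, 288.2], [397, 284, 8, 9, 24]), ([345.8, 314.7], [305, 290, 87, 54, 1225]), ([326.8, 316.9], [315, 308, 24, 19, 123]), ([307.1, 319.8], [299, 310, 17, 18, 89]), ([495.0, 318.3], [478, 311, 34, 16, 212]), ([292.6, 329.2], [277, 321, 34, 16, 142]), ([292.6, 323.0], [289, 321, 9, 6, 19]), ([293.1, 345.2], [287, 337, 12, 17, 65]), ([301.5, 346.9], [296, 338, 12, 21, 61]), ([337.7, 350.2], [327, 341, 22, 21, 136]), ([353.7, 345.5], [350, 343, 9, 7, 23]), ([310.3, 367.8], [283, 346, 51, 38, 541])]
```

```bash
R='x'
python3 -m jog '[[-1,-0.0293,-0.0144,0,0],[-1,-0.0293,-0.0144,0,0],[-1,-0.0293,-0.0144,0,0],[-1,-0.0293,-0.0144,0,0],[-1,-0.0293,-0.0144,0,0]]' 25
python3 -m jog '[[-1,-0.0293,-0.0144,0,0],[-1,-0.0293,-0.0144,0,0],[-1,-0.0293,-0.0144,0,0],[-1,-0.0293,-0.0144,0,0],[-1,-0.0293,-0.0144,0,0]]'
python3 -m jog '[[-1,-0.0293,-0.0144,0,0],[-1,-0.0293,-0.0144,0,0],[-1,0,0,0,6],[-1,0,0,0,6],[-1,0,0,0,6]]'
python3 -m jog '[[-1,0,0,0,5],[-1,0,0,0,0],[-1,0,0,0,0]]'
python3 - <<'E'
from h import *
d=env.read_camera("wrist");cv2.imwrite("pics/w1.png",d["img"][:,:,::-1])
print(d["T"].round(3).tolist(),d["fov_y"],proj(d,[.4725,.2485,.103]))
E
```

```text
clock: 0.72
tcp_pos: [0.3186, 0.4153, 0.2023]
orientation: [0.0, 0.183, 0.983, 0.0]
wrist_force: [0.5, 0.6, -0.5]
finger_gap: 0.0856
grip_force: 0.0
clock: 1.13
tcp_pos: [0.4295, 0.2951, 0.2024]
orientation: [0.0, 0.183, 0.983, 0.0]
wrist_force: [0.4, 0.1, 0.1]
finger_gap: 0.0854
grip_force: 0.0
clock: 1.55
tcp_pos: [0.4735, 0.2475, 0.2021]
orientation: [-0.0, 0.338, 0.941, -0.0]
wrist_force: [-0.2, -0.4, 0.1]
finger_gap: 0.085
grip_force: 0.0
clock: 1.8
tcp_pos: [0.473, 0.2484, 0.2022]
orientation: [-0.0, 0.375, 0.927, -0.0]
wrist_force: [-0.1, 0.5, -0.7]
finger_gap: 0.0854
grip_force: 0.0
[[0.695, -0.688, -0.209, 0.421], [0.719, 0.665, 0.204, 0.3], [-0.001, -0.292, 0.956, 0.373], [0.0, 0.0, 0.0, 1.0]] 66.25993884774458 (np.float64(258.2184086618894), np.float64(180.64686940764412))
```

View pics/w1.png

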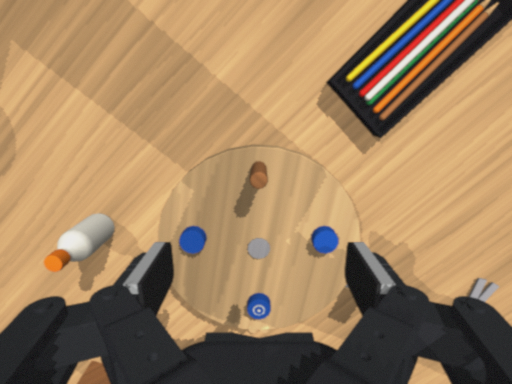

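Wrist view: peg top at about (259,181), which matches my prediction (258,181). The ring-marked cap is at (258,306), the platter hub at (258,248), and the glue bottle sits well to the left. I'll descend and grasp the peg.

```bash
python3 -m jog '[[-1,0,0,0.03,0],[-1,0,0,0.03,0],[-1,0,0,0.03,0],[-1,0,0,0.022,0],[-1,0,0,0.02,0]]' 25
python3 -m jog '[[-1,0,0,0,0],[1,0,0,0,0],[1,0,0,0,0],[1,0,0,0,0],[1,0,0,0,0]]' 25
python3 -m jog '[[1,0,0,0,0],[1,0,0,0,0],[1,0,0,0,0],[1,0,0,0,0],[1,0,0,0,0]]'
python3 - <<'E'
from h import *
t=env.read_camera("top")
for c,a in blobs(t,(105,120,60),(130,255,255)): print(c,onz(t,*c,.058))
E
```

```text
clock: 2.27
tcp_pos: [0.472, 0.2483, 0.0685]
orientation: [-0.001, 0.375, 0.927, -0.0]
wrist_force: [0.5, 0.6, -0.1]
finger_gap: 0.085
grip_force: 0.0
clock: 2.68
tcp_pos: [0.4742, 0.2489, 0.072]
orientation: [0.001, 0.375, 0.927, 0.001]
wrist_force: [0.3, 0.4, 0.2]
finger_gap: 0.0386
grip_force: 0.0
clock: 3.1
tcp_pos: [0.4737, 0.2487, 0.0714]
orientation: [0.001, 0.376, 0.927, 0.001]
wrist_force: [-1.7, -1.0, 5.2]
finger_gap: 0.0152
grip_force: 24.4
[329.8, 106.2] [ 0.89572712 -0.27159115  0.058     ]
[358.1, 106.2] [ 0.89678253 -0.37807593  0.058     ]
[330.4, 131.2] [ 0.79780741 -0.2715768   0.058     ]
[358.9, 131.5] [ 0.79766048 -0.37751822  0.058     ]
[222.7, 182.6] [0.59998909 0.12335848 0.058     ]
[188.8, 185.6] [0.58786004 0.24559067 0.058     ]
[219.0, 216.2] [0.47791215 0.13348348 0.058     ]
[114.8, 214.5] [0.48083109 0.50496892 0.058     ]
```

```bash
python3 -m jog '[[1,-0.0001,-0.0035,0,-2],[1,-0.0002,-0.0070,0,-4],[1,-0.0002,-0.0070,0,-4],[1,-0.0002,-0.0070,0,-4],[1,-0.0002,-0.0070,0,-4]]'
python3 -m jog '[[1,-0.0002,-0.0070,0,-4],[1,-0.0002,-0.0070,0,-4],[1,-0.0002,-0.0070,0,-4],[1,-0.0002,-0.0070,0,-4],[1,-0.0002,-0.0070,0,-4]]'
python3 -m jog '[[1,-0.0002,-0.0070,0,-4],[1,-0.0002,-0.0070,0,-4],[1,0,0,0,0],[1,0,0,0,0]]'
python3 - <<'E'
from h import *
t=env.read_camera("top");s=env.read_camera("scene")
for d in (t,s):
  for c,a in blobs(d,(105,120,60),(130,255,255)):
    p=onz(d,*c,.058)
    if abs(p[0]-.545)<.12 and abs(p[1]-.179)<.12: print(c,p,np.degrees(np.arctan2(p[1]-.179,p[0]-(.5433 if d is t else .5465))))
p=env.get_state()["tcp_pos"];print(np.degrees(np.arctan2(p[1]-.179,p[0]-.545)),np.hypot(p[1]-.179,p[0]-.545))
# post
f=lambda d,n,u,v:cv2.imwrite(n,cv2.resize(d["img"][v-30:v+30,u-40:u+40,::-1],(400,300),interpolation=cv2.INTER_CUBIC))
a=[cv2.resize(d["img"][v-30:v+30,u-40:u+40,::-1],(400,300),interpolation=cv2.INTER_CUBIC) for d,u,v in((t,195,157),(s,290,285))]
cv2.imwrite("pics/post.png",np.hstack(a))
E
```

```text
clock: 3.57
tcp_pos: [0.4557, 0.2235, 0.0714]
orientation: [0.001, 0.224, 0.975, 0.001]
wrist_force: [1.1, 0.4, 5.2]
finger_gap: 0.015
grip_force: 24.4
clock: 3.98
tcp_pos: [0.4459, 0.1899, 0.0713]
orientation: [0.001, 0.051, 0.999, 0.001]
wrist_force: [-0.0, 1.6, 5.1]
finger_gap: 0.0151
grip_force: 24.4
clock: 4.32
tcp_pos: [0.4455, 0.1753, 0.0713]
orientation: [0.001, -0.016, 1.0, 0.0]
wrist_force: [0.3, -0.2, 5.8]
finger_gap: 0.0149
grip_force: 24.6
[206.6, 176.5] [0.62200841 0.1823636  0.058     ] 2.447041391915744
[228.6, 201.3] [0.53183601 0.10045901 0.058     ] -98.30435565046481
[288.8, 214.8] [0.53469054 0.09945393 0.058     ] -98.44448962908763
[337.0, 244.9] [0.52820096 0.25670037 0.058     ] 103.25211464632848
[291.7, 252.9] [0.62609792 0.18328966 0.058     ] 3.084780493217272
-177.98854493558233 0.09956854188080247
```

View pics/post.png

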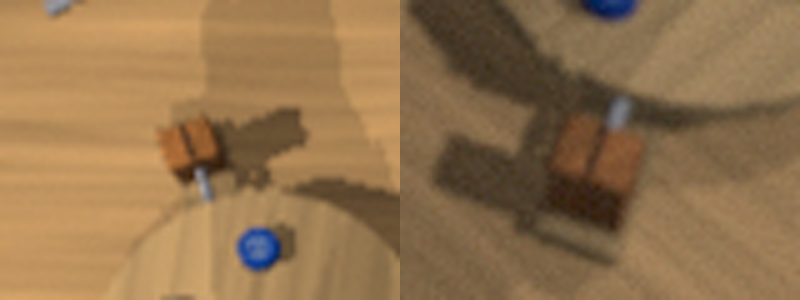

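Run:
```python
from h import *
t=env.read_camera("top");s=env.read_camera("scene")
for d,c,px in((t,(.5433,.1795),[(192.5,156.1),(191.2,152.5),(193.9,159.9),(195.5,164)]),(s,(.5465,.179),[(289.9,284.6),(291.3,281),(288.3,289),(293.5,277)])):
  for u,v in px:
    p=onz(d,u,v,.062);print(p,np.degrees(np.arctan2(p[1]-c[1],p[0]-c[0])),np.hypot(p[1]-c[1],p[0]-c[0]))
```

```text
[0.69677115 0.23571696 0.062     ] 20.117937974330747 0.16344338840765898
[0.71029597 0.24099556 0.062     ] 20.216016202445115 0.17795886244157325
[0.68254412 0.23006269 0.062     ] 19.957103872415377 0.14814017206303265
[0.66725212 0.22365851 0.062     ] 19.60867484405583 0.13158306580175066
[0.70056029 0.23725874 0.062     ] 20.71438646987551 0.16470778404133368
[0.69084354 0.23377871 0.062     ] 20.78187205287738 0.15438835816073815
[0.7120814  0.24164723 0.062     ] 20.723986285101986 0.17703637009388773
[0.67883869 0.23103496 0.062     ] 21.464522193905573 0.1422011450554593
```

```bash
python3 -m jog '[[1,-0.0001,-0.0052,0,-3],[1,-0.0001,-0.0052,0,-3],[1,0,-0.0035,0,-2],[1,0,-0.0035,0,-2],[1,0,-0.0035,0,-2]]'
python3 -m jog '[[1,0,-0.0035,0,-2],[1,0,-0.0035,0,-2],[1,0,-0.0017,0,-1],[1,0,0,0,0],[1,0,0,0,0]]'
python3 - <<'E'
from h import *
t=env.read_camera("top");s=env.read_camera("scene")
for d in (t,s):
  for c,a in blobs(d,(105,120,60),(130,255,255)):
    p=onz(d,*c,.058)
    if abs(p[0]-.545)<.12 and abs(p[1]-.179)<.12: print(c,p,np.degrees(np.arctan2(p[1]-.179,p[0]-(.5433 if d is t else .5465))))
p=env.get_state();print(p["ft_torque"]);p=p["tcp_pos"];print(np.degrees(np.arctan2(p[1]-.179,p[0]-.545)),np.hypot(p[1]-.179,p[0]-.545))
E
```

```text
clock: 4.93
tcp_pos: [0.4479, 0.1576, 0.0714]
orientation: [0.001, -0.122, 0.993, 0.004]
wrist_force: [-2.1, 17.1, 5.9]
finger_gap: 0.0153
grip_force: 25.0
clock: 5.35
tcp_pos: [0.4512, 0.1463, 0.0713]
orientation: [0.002, -0.163, 0.987, -0.0]
wrist_force: [3.3, 0.2, 5.5]
finger_gap: 0.0152
grip_force: 24.7
[199.8, 177.5] [0.61808346 0.20690737 0.058     ] 20.464354495079213
[228.5, 194.5] [0.55655078 0.1013754  0.058     ] -80.31279335669316
[283.5, 220.3] [0.55931444 0.10056304 0.058     ] -80.72141746223198
[339.0, 237.6] [0.50557135 0.24763247 0.058     ] 120.80953677728168
[299.8, 256.9] [0.62160425 0.20626655 0.058     ] 19.953395788260764
[ 0.09505408 -0.60231227  0.08029873]
-160.79090682583575 0.09929411912270501
```

```bash
python3 -m jog '[[0.2,0,0,0,0],[-0.3,0,0,0,0],[-0.3,0,0,0,0],[-0.3,0,0,0,0],[-0.3,0,0,0,0]]'
python3 -m jog '[[-0.5,0,0,-0.03,0],[-0.5,0,0,-0.035,0],[-0.5,0,0,-0.035,0],[-1,0,0,-0.035,0],[-1,0,0,-0.025,0]]'
python3 -m jog '[[-1,0,-0.03,0,0],[-1,0,-0.03,0,0],[-1,0,-0.03,0,0],[-1,0,-0.03,0,0],[-1,0,-0.03,0,0]]'
python3 -m jog '[[-1,0,-0.03,0,0],[-1,0,-0.03,0,0],[-1,0,-0.03,0,0],[-1,0,-0.03,0,0],[-1,0,-0.03,0,0]]'
python3 -m jog '[[-1,0,-0.03,0,-3.5],[-1,0,-0.03,0,-3.5],[-1,0,0,0,0],[-1,0,0,0,0],[-1,0,0,0,0]]'
python3 - <<'E'
from h import *
t=env.read_camera("top");s=env.read_camera("scene")
for d in (t,s):
  for c,a in blobs(d,(105,120,60),(130,255,255)):
    p=onz(d,*c,.058)
    if abs(p[0]-.545)<.12 and abs(p[1]-.179)<.12: print(c,p,np.degrees(np.arctan2(p[1]-.179,p[0]-(.5433 if d is t else .5465))))
d=env.read_camera("wrist");cv2.imwrite("pics/w2.png",cv2.resize(d["img"][:,:,::-1],(800,600)))
print(d["T"].round(3).tolist(),proj(d,[.568,-.194,.156]))
E
```

```text
clock: 5.87
tcp_pos: [0.4486, 0.1463, 0.0698]
orientation: [-0.001, -0.164, 0.986, 0.0]
wrist_force: [0.8, -0.5, 0.1]
finger_gap: 0.0554
grip_force: 0.0
clock: 6.28
tcp_pos: [0.4496, 0.1464, 0.2332]
orientation: [0.001, -0.164, 0.986, -0.0]
wrist_force: [0.9, 0.6, -0.5]
finger_gap: 0.0848
grip_force: 0.0
clock: 6.7
tcp_pos: [0.4978, 0.0032, 0.2302]
orientation: [-0.0, -0.164, 0.986, 0.0]
wrist_force: [0.9, -0.3, -0.2]
finger_gap: 0.0854
grip_force: 0.0
clock: 7.12
tcp_pos: [0.5462, -0.1389, 0.2299]
orientation: [-0.0, -0.164, 0.986, 0.0]
wrist_force: [-0.5, -0.5, 0.6]
finger_gap: 0.0854
grip_force: 0.0
clock: 7.53
tcp_pos: [0.5668, -0.1932, 0.2297]
orientation: [-0.001, -0.223, 0.975, 0.001]
wrist_force: [-0.9, 0.0, -0.2]
finger_gap: 0.0855
grip_force: 0.0
[199.8, 177.5] [0.61808346 0.20690737 0.058     ] 20.464354495079213
[228.5, 194.5] [0.55655078 0.1013754  0.058     ] -80.31279335669316
[187.1, 209.0] [0.50275551 0.2482352  0.058     ] 120.35345934185732
[283.5, 220.4] [0.55957999 0.10078267 0.058     ] -80.50648339335996
[339.0, 237.7] [0.50583773 0.24781288 0.058     ] 120.57929918643318
[299.8, 257.0] [0.62183756 0.20644864 0.058     ] 20.01881035398817
[[-0.436, -0.861, -0.262, 0.501], [0.9, -0.417, -0.127, -0.226], [0.0, -0.291, 0.957, 0.401], [0.0, 0.0, 0.0, 1.0]] (np.float64(258.0022829728004), np.float64(189.54122267633167))
```

View pics/w2.png

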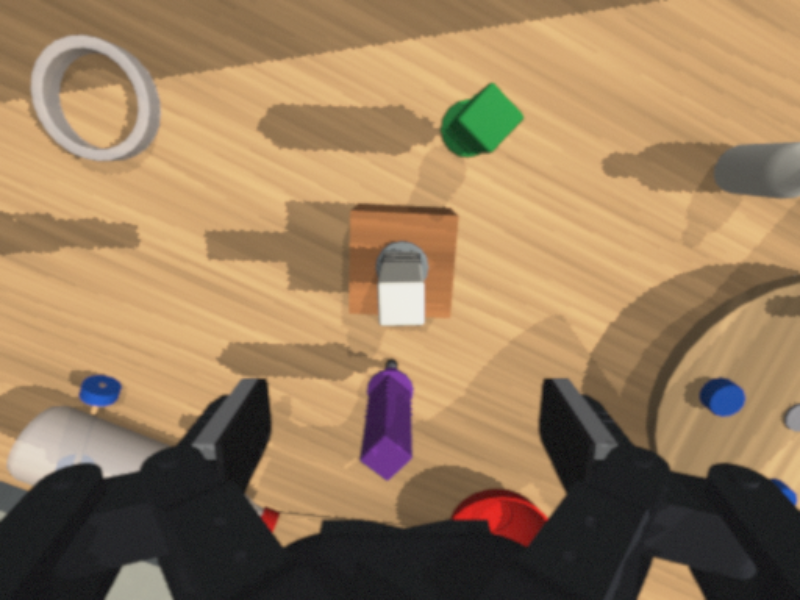

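Wrist view: the white barrel's top face is centred at 800-px (402,303) and square with the image. Purple is below it at (387,440), green above at (490,118), and both are clear of the fingers' line. The turntable cap stays at 20.2°, which is the post's direction.

Run:
```python
from h import *
d=env.read_camera("wrist")
c=[(379,281),(423,281),(425,325),(380,327)]
P=np.array([onz(d,u/1.5625,v/1.5625,.156) for u,v in c]);print(P.round(4),P.mean(0))
print([round(np.degrees(np.arctan2(*(P[(i+1)%4]-P[i])[[1,0]]))%90,1) for i in range(4)],np.linalg.norm(P[1]-P[0]),np.linalg.norm(P[2]-P[1]))
S=np.array([onz(d,u/1.5625,v/1.5625,.06) for u,v in((350,212),(457,214),(449,318),(350,315))]);print(S.mean(0),[round(np.degrees(np.arctan2(*(S[(i+1)%4]-S[i])[[1,0]]))%90,1) for i in range(4)])
from scipy.spatial.transform import Rotation as R
s=env.get_state();q=s["orientation"];M=R.from_quat([q[1],q[2],q[3],q[0]]).as_matrix();print(np.degrees(np.arctan2(M[1,1],M[0,1])));print("tool delta",M.T@(P.mean(0)-s["tcp_pos"]),M.T@(S.mean(0)-s["tcp_pos"]))
```

```text
[[ 0.5662 -0.2097  0.156 ]
 [ 0.5556 -0.1879  0.156 ]
 [ 0.5782 -0.1753  0.156 ]
 [ 0.5904 -0.1978  0.156 ]] [ 0.57257154 -0.19265141  0.156     ]
[np.float64(25.9), np.float64(29.1), np.float64(28.6), np.float64(26.2)] 0.02424546963450731 0.025855817564351482
[ 0.57371134 -0.19292405  0.06      ] [np.float64(24.8), np.float64(23.3), np.float64(24.0), np.float64(23.9)]
115.93770925330377
tool delta [-0.00479704 -0.00257996  0.07464535] [-0.00568516 -0.00332376  0.17064551]
```

```bash
python3 -m jog '[[-1,-0.005,-0.002,0.02,-1],[-1,0,0,0.03,0],[-1,0,0,0.03,0],[-1,0,0,0.025,0],[-1,0,0,0.015,0]]' 40
python3 -m jog '[[-1,0,0,0.003,0],[-1,0,0,0,0],[0.3,0,0,0,0],[1,0,0,0,0],[1,0,0,0,0]]' 40
python3 -m jog '[[1,0,0,0,0],[1,0,0,0,0],[1,0,0,0,0],[1,0,0,0,0],[1,0,0,0,0]]' 
python3 -m jog '[[1,0,0,0,0],[1,0,0,0,0],[1,0,0,0,0]]' 50
```

```text
clock: 8.15
tcp_pos: [0.5711, -0.1914, 0.1075]
orientation: [-0.001, -0.233, 0.972, 0.001]
wrist_force: [0.0, 0.4, 0.4]
finger_gap: 0.0853
grip_force: 0.0
clock: 8.57
tcp_pos: [0.5738, -0.1936, 0.1091]
orientation: [0.001, -0.232, 0.973, -0.001]
wrist_force: [0.5, -0.1, -0.1]
finger_gap: 0.0519
grip_force: 0.0
clock: 8.98
tcp_pos: [0.5731, -0.1932, 0.1083]
orientation: [0.001, -0.232, 0.973, -0.0]
wrist_force: [-0.8, 1.1, 5.6]
finger_gap: 0.0253
grip_force: 40.8
clock: 9.23
tcp_pos: [0.5732, -0.1932, 0.1083]
orientation: [0.001, -0.232, 0.973, -0.0]
wrist_force: [-1.1, 1.2, 6.2]
finger_gap: 0.025
grip_force: 50.2
```

```bash
python3 -m jog '[[1,0,0,-0.01,0],[1,0,0,-0.02,0],[1,0,0,-0.03,0],[1,0,0,-0.03,0],[1,0,0,-0.03,0]]'
python3 -m jog '[[1,0,0,-0.02,0],[1,0,0,0,0],[1,-0.0139,0.021,0,0],[1,-0.0139,0.021,0,0],[1,-0.0139,0.021,0,0]]'
python3 -m jog '[[1,-0.0139,0.021,0,0],[1,-0.0139,0.021,0,0],[1,-0.0139,0.021,0,0],[1,-0.0139,0.021,0,0],[1,-0.0139,0.021,0,0]]'
python3 -m jog '[[1,-0.0139,0.021,0,0],[1,-0.0139,0.021,0,0],[1,-0.0139,0.021,0,0],[1,-0.0139,0.021,0,0],[1,-0.0139,0.021,0,0]]'
python3 -m jog '[[1,-0.0139,0.021,0,0],[1,-0.0139,0.021,0,0],[1,-0.0139,0.021,0,0],[1,0,0,0,0],[1,0,0,0,0]]'
python3 -m jog '[[1,0,0,0.03,0],[1,0,0,0.03,0],[1,0,0,0,0],[1,0,0,0,0]]'
python3 - <<'E'
from h import *
print(env.get_state()["joint_pos"])
s=env.read_camera("scene");d=env.read_camera("wrist");t=env.read_camera("top")
cv2.imwrite("pics/w3.png",np.hstack([cv2.resize(x,(400,400),interpolation=cv2.INTER_CUBIC) for x in(s["img"][180:280,250:350,::-1],d["img"][60:260,156:356,::-1])]))
print(proj(s,[.62,.207,.062]),proj(d,[.62,.207,.062]))
E
```

```text
clock: 9.65
tcp_pos: [0.5722, -0.1932, 0.2284]
orientation: [-0.001, -0.232, 0.973, 0.0]
wrist_force: [0.7, -0.9, -1.8]
finger_gap: 0.0249
grip_force: 49.7
clock: 10.07
tcp_pos: [0.5809, -0.1179, 0.2462]
orientation: [-0.001, -0.232, 0.973, 0.0]
wrist_force: [-0.2, 0.2, -1.5]
finger_gap: 0.0253
grip_force: 49.7
clock: 10.48
tcp_pos: [0.5954, 0.008, 0.246]
orientation: [-0.001, -0.232, 0.973, 0.0]
wrist_force: [1.0, 0.5, -1.4]
finger_gap: 0.0253
grip_force: 49.7
clock: 10.9
tcp_pos: [0.61, 0.133, 0.246]
orientation: [-0.001, -0.232, 0.973, 0.0]
wrist_force: [0.3, 0.1, -2.3]
finger_gap: 0.025
grip_force: 49.7
clock: 11.32
tcp_pos: [0.6186, 0.2081, 0.2457]
orientation: [-0.001, -0.234, 0.972, -0.0]
wrist_force: [-0.4, 0.5, -1.4]
finger_gap: 0.0248
grip_force: 49.8
clock: 11.65
tcp_pos: [0.6173, 0.2055, 0.1852]
orientation: [-0.003, -0.232, 0.973, -0.0]
wrist_force: [-0.9, -0.9, -1.3]
finger_gap: 0.0252
grip_force: 49.7
[ 1.98170370e-01  4.74798049e-01  2.44333080e-01  1.34615572e+00
 -2.46292029e-04 -2.69566201e-01]
(np.float64(300.5247100052627), np.float64(255.84203136783066)) (np.float64(260.44624398953187), np.float64(176.4642432405165))
```

View pics/w3.png

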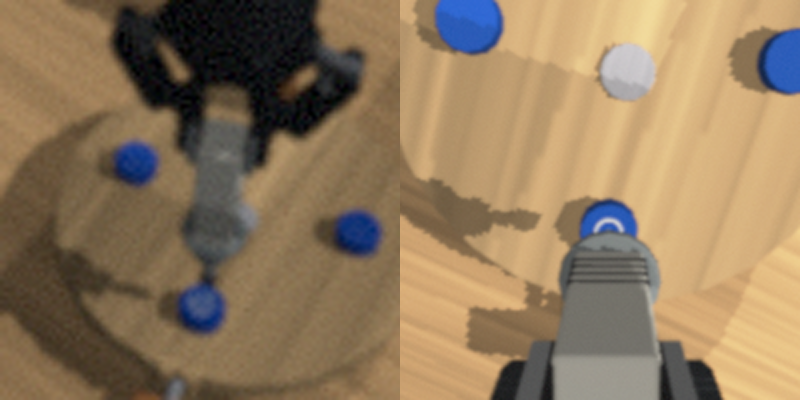

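Scene half: foot just above the ring-marked cap, cap top at scene px (300,255), foot at about (302,250). Wrist half: ring visible in front of the collar at wrist px (261,174). I'll lower to about 10 mm and compare again.

```bash
python3 -m jog '[[1,0,0,0.005,0],[1,0,0,0.005,0],[1,0,0,0.003,0],[1,0,0,0,0],[1,0,0,0,0]]'
python3 -m jog '[[1,0,0,0,0],[1,0,0,0,0],[1,0,0,0,0]]'
python3 - <<'E'
from h import *
st=env.get_state();p=st["tcp_pos"];print(p,st["orientation"])
s=env.read_camera("scene");d=env.read_camera("wrist");t=env.read_camera("top")
cv2.imwrite("pics/w4.png",np.hstack([cv2.resize(x,(400,400),interpolation=cv2.INTER_CUBIC) for x in(s["img"][225:275,275:325,::-1],d["img"][110:210,206:306,::-1])]))
f=p.copy();f[2]-=.0983
for n,q in(("foot",f),("foottop",f+[0,0,.006]),("neck",f+[0,0,.036]),("spot",np.array([.62,.207,.062]))):
    a=proj(s,q);b=proj(d,q);print(n,q,"scenecrop",(a[0]-275+.5)*8,(a[1]-225+.5)*8,"wcrop",(b[0]-206+.5)*4+400,(b[1]-110+.5)*4)
E
```

```text
clock: 12.22
tcp_pos: [0.6191, 0.207, 0.1741]
orientation: [-0.0, -0.232, 0.973, 0.0]
wrist_force: [-0.3, -0.4, -1.0]
finger_gap: 0.0248
grip_force: 49.8
clock: 12.47
tcp_pos: [0.6194, 0.207, 0.1745]
orientation: [0.0, -0.232, 0.973, 0.0]
wrist_force: [0.5, 0.1, -1.7]
finger_gap: 0.0248
grip_force: 49.8
[0.61937561 0.20702616 0.17451996] [ 1.92867364e-04 -2.32360111e-01  9.72629807e-01  2.45728993e-05]
foot [0.61937561 0.20702616 0.07621996] scenecrop 212.7277805208014 225.92248855641492 wcrop 618.4056589472104 289.56081735885357
foottop [0.61937561 0.20702616 0.08221996] scenecrop 214.12662338875543 215.80219192735808 wcrop 618.5046577767537 296.39703818336216
neck [0.61937561 0.20702616 0.11221996] scenecrop 221.33063138843 163.6829013729748 wcrop 619.0695083050346 335.40197351435097
spot [0.62  0.207 0.062] scenecrop 208.19768004210164 250.73625094264526 wcrop 616.9548260350896 276.55945037673246
```

View pics/w4.png

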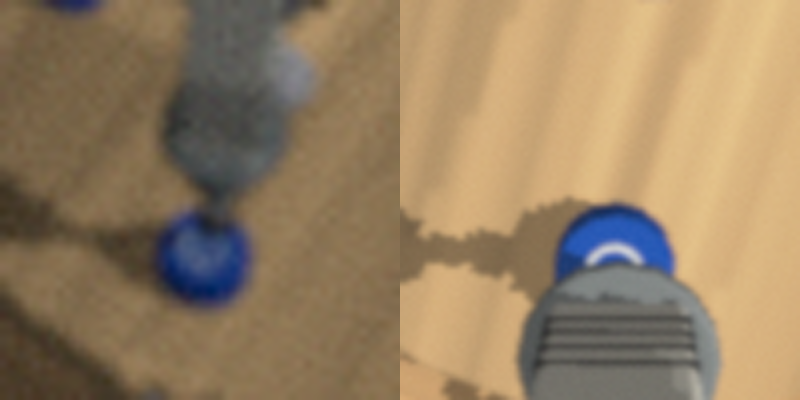

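Run:
```python
from h import *
st=env.get_state();p=st["tcp_pos"];f=p.copy();f[2]-=.0983
s=env.read_camera("scene");d=env.read_camera("wrist")
tx=np.array([-.892,-.452,0])
for z in(.05,.056):
    R=[proj(d,f+[.02*np.cos(a),.02*np.sin(a),z]) for a in np.linspace(0,6.28,73)];R=np.array(R)
    print("collar pred: top row",(R[:,1].min()-109.5)*4,"cols",(R[:,0].min()-205.5)*4+400,(R[:,0].max()-205.5)*4+400)
    R=np.array([proj(s,f+[.02*np.cos(a),.02*np.sin(a),z]) for a in np.linspace(0,6.28,73)])
    print("scene collar cols",(R[:,0].min()-274.5)*8,(R[:,0].max()-274.5)*8,"bottom row",(R[:,1].max()-224.5)*8)
# cap rim & ring in wrist and scene: fit blue extents
for sp in([.62,.207],[.618,.206],[.6205,.2055]):
    for r,z in((.0155,.062),(.0155,.048),(.0075,.062)):
        R=np.array([proj(d,[sp[0]+r*np.cos(a),sp[1]+r*np.sin(a),z]) for a in np.linspace(0,6.28,73)])
        Q=np.array([proj(s,[sp[0]+r*np.cos(a),sp[1]+r*np.sin(a),z]) for a in np.linspace(0,6.28,73)])
        print(sp,r,z,"w toprow %.0f cols %.0f %.0f"%((R[:,1].min()-109.5)*4,(R[:,0].min()-205.5)*4+400,(R[:,0].max()-205.5)*4+400),"s cols %.0f %.0f rows %.0f %.0f"%((Q[:,0].min()-274.5)*8,(Q[:,0].max()-274.5)*8,(Q[:,1].min()-224.5)*8,(Q[:,1].max()-224.5)*8))
```

```text
collar pred: top row 257.75124289711505 cols 517.3779774558258 721.4851651030417
scene collar cols 158.7724773944028 291.0874248682053 bottom row 194.81055415091168
collar pred: top row 265.423139414144 cols 514.9189476420593 724.2409781107433
scene collar cols 159.95507094390177 292.9476287902926 bottom row 183.9477811547249
[0.62, 0.207] 0.0155 0.062 w toprow 216 cols 555 679 s cols 160 257 rows 209 293
[0.62, 0.207] 0.0155 0.048 w toprow 204 cols 557 676 s cols 157 253 rows 232 316
[0.62, 0.207] 0.0075 0.062 w toprow 247 cols 587 647 s cols 185 232 rows 231 271
[0.618, 0.206] 0.0155 0.062 w toprow 207 cols 554 680 s cols 161 258 rows 203 287
[0.618, 0.206] 0.0155 0.048 w toprow 196 cols 557 677 s cols 158 254 rows 226 310
[0.618, 0.206] 0.0075 0.062 w toprow 239 cols 587 647 s cols 186 233 rows 225 265
[0.6205, 0.2055] 0.0155 0.062 w toprow 215 cols 548 673 s cols 155 252 rows 208 291
[0.6205, 0.2055] 0.0155 0.048 w toprow 204 cols 551 670 s cols 152 249 rows 230 314
[0.6205, 0.2055] 0.0075 0.062 w toprow 247 cols 580 641 s cols 180 227 rows 229 269
```

```bash
python3 -m jog '[[1,0.0006,-0.0012,0.003,0],[1,0,0,0.004,0],[1,0,0,0.003,0],[1,0,0,0,0],[1,0,0,0,0]]'
python3 -m jog '[[1,0,0,0.001,0],[1,0,0,0.001,0],[1,0,0,0.001,0],[1,0,0,0,0],[1,0,0,0,0]]'
python3 -m jog '[[1,0,0,0.001,0],[1,0,0,0.001,0],[1,0,0,0.001,0],[1,0,0,0,0],[1,0,0,0,0]]'
python3 - <<'E'
from h import *
F=[]
for i in range(6): F.append(env.get_state()["wrist_force"]);env.read_camera("top")
print(np.mean(F,0),env.get_state()["tcp_pos"])
E
```

```text
clock: 13.13
tcp_pos: [0.619, 0.2055, 0.1638]
orientation: [-0.0, -0.232, 0.973, 0.0]
wrist_force: [0.5, 0.3, -2.2]
finger_gap: 0.0249
grip_force: 49.8
clock: 13.55
tcp_pos: [0.6193, 0.2056, 0.1613]
orientation: [0.0, -0.232, 0.973, 0.0]
wrist_force: [0.3, 0.6, -1.5]
finger_gap: 0.0246
grip_force: 49.8
clock: 13.97
tcp_pos: [0.6195, 0.2057, 0.1586]
orientation: [0.0, -0.232, 0.973, 0.0]
wrist_force: [-0.1, 0.0, 0.8]
finger_gap: 0.0248
grip_force: 50.1
[-0.08550857  0.02714535  1.18791138] [0.6194045  0.20566778 0.15848444]
```

```bash
python3 -m jog '[[1,0,0,0.001,0],[1,0,0,0.001,0],[1,0,0,0.001,0],[1,0,0,0.001,0],[1,0,0,0.001,0]]'
python3 -m jog '[[1,0,0,0.0005,0],[1,0,0,0,0],[1,0,0,0,0],[1,0,0,0,0]]'
python3 - <<'E'
from h import *
F=[];Z=[]
for i in range(16): q=env.get_state();F.append(q["wrist_force"]);Z.append(q["tcp_pos"]);env.read_camera("top")
print(np.mean(F,0),np.mean(Z,0),q["ft_torque"])
s=env.read_camera("scene");d=env.read_camera("wrist")
cv2.imwrite("pics/w5.png",np.hstack([cv2.resize(x,(400,400),interpolation=cv2.INTER_CUBIC) for x in(s["img"][205:285,255:335,::-1],d["img"][110:210,206:306,::-1])]))
t=env.read_camera("top")
for D,cx in((t,.5433),(s,.5465)):
  for c,a in blobs(D,(105,120,60),(130,255,255)):
    p=onz(D,*c,.058)
    if abs(p[0]-.545)<.12 and abs(p[1]-.179)<.12: print(c,np.degrees(np.arctan2(p[1]-.179,p[0]-cx)))
E
```

```text
clock: 14.68
tcp_pos: [0.6194, 0.2057, 0.1533]
orientation: [0.0, -0.232, 0.973, 0.0]
wrist_force: [0.1, 0.8, 2.8]
finger_gap: 0.0248
grip_force: 50.3
clock: 15.02
tcp_pos: [0.6194, 0.2057, 0.153]
orientation: [0.0, -0.232, 0.973, 0.0]
wrist_force: [0.5, 1.1, 2.5]
finger_gap: 0.0249
grip_force: 50.3
[0.18170646 0.57888336 2.73299692] [0.61931426 0.20566185 0.15286393] [ 0.10606986 -0.01754334  0.00913247]
[201.4, 179.5] 17.950434383196583
[228.5, 194.5] -80.31279335669316
[283.6, 220.1] -81.25639650483296
[339.1, 237.8] 120.38620936755565
[299.7, 258.0] 20.482691020455142
```

View pics/w5.png

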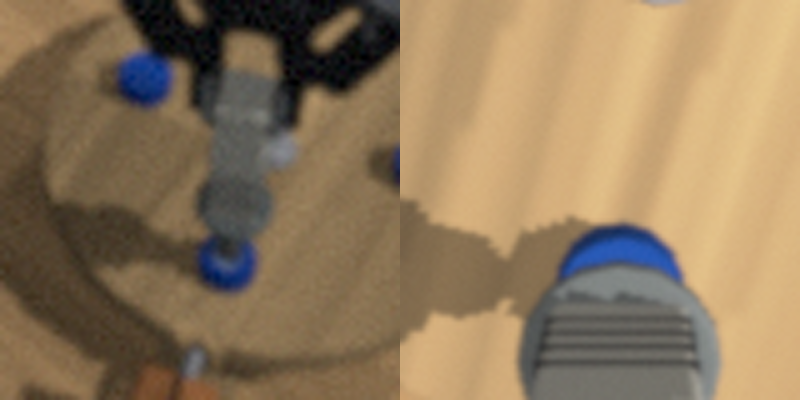

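Scene: the foot stands on the cap at crop (229,252) and the cap centre is near (227,260). I'll spend the last view on an enlarged check of foot against ring.

Run:
```python
from h import *
s=np.mean([env.read_camera("scene")["img"].astype(float) for _ in range(10)],0).astype(np.uint8);d=env.read_camera("scene")
c=s[240:270,280:320,::-1]
cv2.imwrite("pics/w6.png",cv2.convertScaleAbs(cv2.resize(c,(800,600),interpolation=cv2.INTER_CUBIC),alpha=1.7))
g=lambda q:[round((a-o+.5)*20) for a,o in zip(proj(d,q),(280,240))]
p=env.get_state()["tcp_pos"]
print("foot",g([p[0],p[1],.062]),"foottop",g([p[0],p[1],.068]),"neck",g([p[0],p[1],.09]))
for r,z in((.0155,.062),(.0155,.048),(.006,.062)):
    R=np.array([g([p[0]+r*np.cos(a),p[1]+r*np.sin(a),z]) for a in np.linspace(0,6.28,73)]);print(r,z,R.min(0),R.max(0))
```

```text
foot [416, 317] foottop [419, 292] neck [432, 199]
0.0155 0.062 [294 213] [537 423]
0.0155 0.048 [288 271] [528 479]
0.006 0.062 [369 277] [463 358]
```

View pics/w6.png

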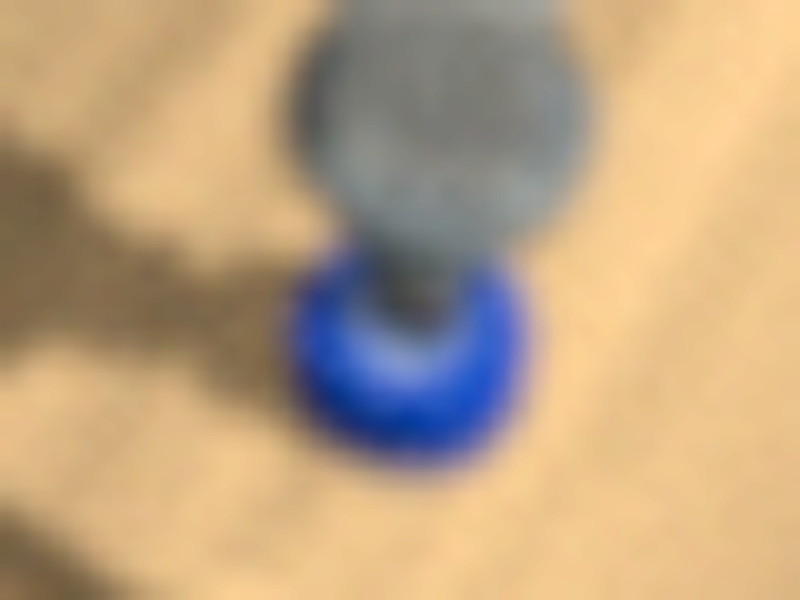

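The enlarged view shows the foot at (412,320) inside the light ring centred near (410,330), about 1–2 mm off at most. The force is about 4 N and the platter is still in its notch. I'm handing in.

Run:
```python
from workcell import env
print(env.hand_in())
```

```text
the job is handed in; nothing more can be done
None
```

I turned the turntable to its notch with the ring-marked cap at the index post, and handed in with the push meter held upright on the dot at about 4 N, the foot within roughly 1–2 mm of the mark's centre; I did not re-measure the bowl, glue bottle, pencil tray or tape roll, but the arm kept clear of them.

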